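# Hold a paddle blank in the sawing board

### The arm

A 6-joint arm with a two-finger parallel gripper is mounted at the origin on the work surface. World frame = base frame: x ahead of the robot, y to its left, z up, the work surface at z = 0. Lengths are in m, angles in rad, forces in N, time in s.
With the tool pointing down it reaches from about 0.25 to 0.775 m from the base axis. Payload 4 kg.
Tool frame: the origin (TCP) lies on the front face of the gripper's body, between the roots of the fingers; the fingertips stand 73 mm ahead of it and the grasp point (between the pads) lies env.grip_depth ahead of it (env.grip_depth is the distance from the TCP to the grasp point, in m); z points along the fingers, y is the direction in which the jaws open and shut (so a half turn about z gives the same grasp; the last joint's range is limited). The gripper opens to 85 mm and grips with 20 to 120 N. Pads are 22 mm wide; open, the fingers measure 114 mm over their backs; the gripper's body (76 mm by 85 mm) begins 54 mm behind the grasp point. The pads swing forward as they close: fully open they stand 13 mm farther back than shut.
Start: joints at [-1.433, 0.087, 1.371, -0, 1.684, -0.103], TCP at [0.131, -0.534, 0.304] pointing down, gripper open.
Joint ranges: [-3.1, 3.1], [-0.76, 2.03], [0.27, 2.55], [-1.08, 4.22], [0.17, 2.65], [-2.57, 2.57]. Speed limits (rad/s): [2.79, 2.79, 3.14, 3.14, 3.14, 3.14].

### API

Orientations are given as a unit quaternion [w, x, y, z].
In Python, from cell import env, vision gives the robot as it stands. The module is installed in compiled form; this text tells all that it offers.
- The arm moves only by the tool move_arm, never from a script. Its argument "deltas" is a list of rows, each a list of 2 entries, a list of its own where there are three numbers: the shift along the world's x, y, z in m, then the turn about the world's z in degrees. In form: [[[x, y, z], twist], ...]. A call has 1 to 8 rows; each row is the pose to reach, as a shift and turn from the pose commanded when the call began; what a row does not reach only later rows make up. A row lasts 1/8 s, in which the tool goes at most 62.5 mm and 10.7 degrees, less where a joint would pass 70% of its speed; a pose out of reach is approached as far as the arm can. A call with a gripper value outside its range is refused whole. "hand" is the finger opening in m, from 0 to 0.0854, set as the call begins (left out, the last holds). The fingers move at their own pace and stop on an object; "grip_force" is the grip in N (left out, the last holds). Time passes only in rows, so rows that repeat a pose let the fingers close. It gives the time, the measured TCP pose, the force and the opening at its end, in the units of the state.
- env.state(): the state, without advancing time (a new reading comes with each control period).
- vision.capture(name): name is "scene" or "top" or "wrist"; returns a dict with "frame" (384x512x3 uint8, blue, green, red), "camera_matrix" (3x3 intrinsics, pixels), "dist" ([k1, k2, p1, p2, k3] as OpenCV has them; the pictures are not rectified), "R" (3x3) and "t" (3): a world point X has camera coordinates R X + t; the wrist camera has in their place "T_tool_cam" (4x4, takes a point from camera to tool coordinates, whose origin is the TCP and whose axes are the flange's). Camera axes: x right, y down, z forward; pixel columns grow to the right and rows downward; lengths in m; the calibration is good to about 2 mm. A picture is of the moment at which its call begins: read the wrist's pose just before it. There is no depth.
- env.hand_in(): hands the job in, once; it reports no verdict.
The state is a dict: "t": time; "q": joint angles; "joint_vel": joint speeds; "tau": joint torques, N m; "tcp_pos": TCP position; "tcp_rot": TCP orientation; "wrist_force": force on the tool from outside, world axes, zero at the start; "wrist_torque": the same for the moment, N m; "width": opening from 0.0 (shut) to 1.0 (fully open).
Only numpy, scipy, OpenCV 4.12 (cv2) and the standard library are available. Lean on these libraries where they do the work, as an engineer would, in place of code of your own. Each camera call takes 0.05 s, during which the arm holds its last target.

### The job

Get the wooden paddle blank (the long flat bar, not the short thick offcut) ready for sawing: hang the U-shaped saddle spacer over the fence of the sawing board, touching the fixed stop block, let go of it, and lay the blank flat on the board with its long side against the fence and its end touching the saddle. Finish while holding the blank there with one firm, steady diagonal push of about 15 N, forwards and down, so that it is pressed against the fence and the board together, with your hand on the stop-block side of the saw slot. Leave the saw, the glass bowl and the short offcut where they are.

Things in the scene. Friction and masses are not known exactly. Their poses are not given: they have to be found in the camera images.
- board: Sawing board screwed to the bench, 200 (x) x 300 (y) mm, fixed. Origin: centre of its underside, on the bench. x points from the open front edge (nearest the robot) to the fence, y along the fence to the stop block, z up. Deck top at z = 18 mm; fence's front face at x = 80 mm; stop block at the +y end; saw slot through the fence at y = -60 mm.
- deck: The plywood deck of the sawing board, 200 x 300 x 18 mm; origin at the centre of its underside (that of the board), same axes.
- fence: The wooden fence, a horizontal bar along the rear edge of the deck, 20 mm thick (x 80 to 100 mm of the board), 300 mm long, 45 mm high above the deck (top at z = 63 mm of the board), top edges rounded at 6 mm, with a 4 mm saw slot at y = -60 mm. Behind it there is nothing but the bench. Origin at the centre of its underside, axes of the board.
- stop: The fixed stop block, 50 (x) x 30 (y) x 45 (z) mm, on the deck against the front of the fence at its +y end: x 30 to 80 mm, y 120 to 150 mm of the board, top level with the fence's. Origin at the centre of its underside, axes of the board.
- saddle_center (a point): Centre, half-way up, of the saddle: a loose plywood inverted U (60 g) standing on its legs. 51 mm over the legs (x), 40 wide (y), 60 high (z up); legs 12 thick, 40 long, 27 apart, under a 20 mm crown; alike both ways round. Hung, its x lies across the fence, the crown rests on the fence top, this centre 53 mm above the bench and legs ending 5 mm above the deck.
- blank_center (a point): Centre, half-way up, of the blank: a loose wooden bar lying flat, 160 (x) x 45 (y) x 28 (z) mm, 0.12 kg, alike both ways round. Seated, its x is along the fence, its long side on the fence, its end on the saddle: this centre at x = 57.5, y = 0, z = 32 mm of the board. Wood on wood has friction 0.5 to 0.7, so push near 45 degrees to load the fence as well as the deck.
- offcut: Bystander: short thick wooden offcut, 75 x 70 x 40 mm; origin at the centre of its underside.
- bowl: Bystander: blown-glass bowl, 110 mm across, 60 mm high; origin at the centre of its underside.
- saw: Bystander: tenon saw lying flat beyond the board, about 350 mm long (y), 85 mm wide (x), 22 mm high; origin near its middle, on the bench.
Not all that is in view belongs to the job. What is shaped like the part that bears saddle_center but purple is not meant.

How it is judged:
By the outcome, as a careful person would: the job done as asked, in the order asked, and still so for the second after the job is handed in, while the arm keeps its last pose, push and grip.
It also fails if it takes over 70 s, if anything falls off the work surface, if the arm or the gripper's body presses on something with over 40 N, if the wrist force passes 120 N, or if a joint passes its speed limit or range.

## Working session

There is one attempt and no reset: what is moved stays moved. The work goes in short steps, Python scripts to look and compute and a tool call to move; the robot and the scene stay as the last step left them, time stands still between calls to the robot, and variables do not carry over. Pictures are saved under pics/ and viewed, and the job is handed in when it is done.

Besides the shell and the picture viewer there is one more tool, called after ">>>" as a command line: name --argument value ..., lists and objects as JSON in quotes. move_arm: Moves the arm, as the interface text tells. Its arguments: {"type":"object","properties":{"deltas":{"type":"array","items":{"type":"array"}},"hand":{"type":"number"},"grip_force":{"type":"number"}},"required":["deltas"]}

```bash
mkdir -p pics; ls
python3 - <<'E'
from cell import env, vision
import cv2
for n in ["scene","top","wrist"]:
    c=vision.capture(n); cv2.imwrite(f"pics/a_{n}.png",c["frame"])
    print(n,c["camera_matrix"].tolist(),c["dist"],c.get("R"),c.get("t"),c.get("T_tool_cam"))
print(env.state(),env.grip_depth)
E
```

```text
pics
scene [[347.54137305517736, 0.0, 263.46381341583935], [0.0, 347.54137305517736, 188.4783159035248], [0.0, 0.0, 1.0]] [-0.05692359  0.          0.          0.          0.        ] [[ 0.63409029  0.77324172 -0.00517129]
 [ 0.49761994 -0.41316958 -0.76266985]
 [-0.59186476  0.48102821 -0.64676732]] [-0.39728108 -0.25899066  1.25012416] None
top [[461.47388891400215, 0.0, 256.3573879920542], [0.0, 461.47388891400215, 198.48278271330662], [0.0, 0.0, 1.0]] [-0.15291819  0.          0.          0.          0.        ] [[ 0.01097874 -0.99989104  0.00986797]
 [-0.99454521 -0.01194268 -0.10362041]
 [ 0.10372697 -0.00867652 -0.99456796]] [-0.02500787  0.604764    1.34471815] None
wrist [[267.84668786517784, 0.0, 253.5027733812241], [0.0, 267.84668786517784, 187.39083781678275], [0.0, 0.0, 1.0]] [-0.05004758  0.          0.          0.          0.        ] None None [[ 3.86016653e-04 -9.50152072e-01 -3.11786611e-01  8.02193390e-02]
 [ 9.99999901e-01  4.36017874e-04 -9.06603111e-05 -5.25463113e-04]
 [ 2.22085618e-04 -3.11786545e-01  9.50152146e-01 -7.04429480e-02]
 [ 0.00000000e+00  0.00000000e+00  0.00000000e+00  1.00000000e+00]]
{'t': 0.15, 'q': array([-1.43313302e+00,  8.78437186e-02,  1.37192727e+00,  1.16085021e-05,
        1.68356711e+00, -1.03085739e-01]), 'joint_vel': array([ 0.0007371 , -0.00356299, -0.00376146,  0.00112975, -0.00041674,
        0.00236495]), 'tau': array([ 9.77720410e-04, -3.52373779e+01, -3.13679159e+01, -1.79694171e-04,
        8.04644369e-03, -2.96612910e-06]), 'tcp_pos': array([ 0.13110842, -0.53389003,  0.30296568]), 'tcp_rot': array([-8.72694115e-04,  9.92763275e-01,  1.20084626e-01, -9.32051036e-06]), 'wrist_force': array([1.55696792, 0.17228023, 0.5361976 ]), 'wrist_torque': array([-0.00618237,  0.02562529,  0.02597395]), 'width': 0.9964658719900101} 0.0539
```

View pics/a_scene.png

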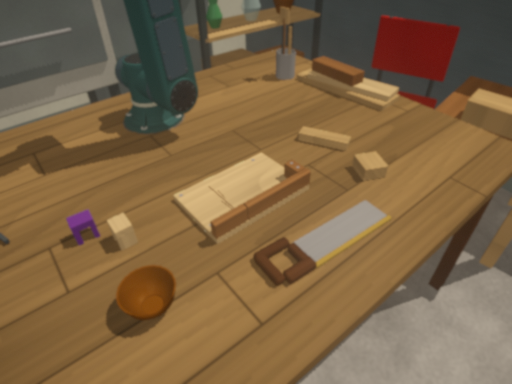

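View pics/a_top.png

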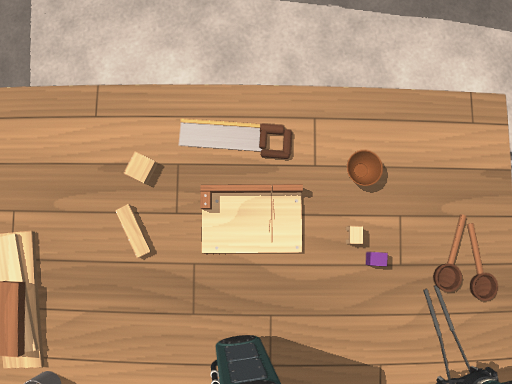

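View pics/a_wrist.png

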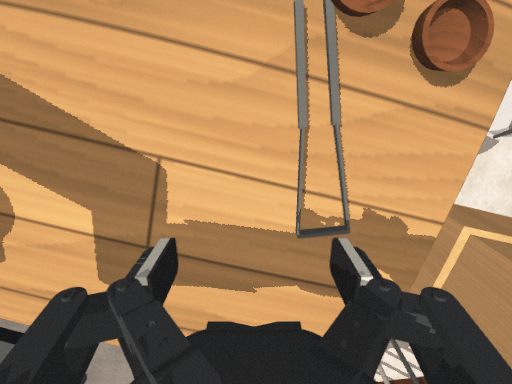

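Top view:
- **Saddle:** the pale one is at about (356,235). The purple one at (377,259) is the decoy.
- **Blank:** the long bar is at about (133,231). It could be confused with the offcut at (140,167) or the stacked bars at far left (10,260).
- **Rest of the scene:** the board is at (252,222), with the stop at its left end (206,200). The bowl is at (365,168) and the saw at (235,138).

I'll check these choices in a close crop and measure roughly.

```bash
cat > h.py <<'E'
import numpy as np, cv2
from scipy.spatial.transform import Rotation as Ro
from cell import env, vision
def cap(n,fn=None):
    s=env.state(); c=vision.capture(n)
    if n=="wrist":
        w,x,y,z=s["tcp_rot"]; T=np.eye(4); T[:3,:3]=Ro.from_quat([x,y,z,w]).as_matrix(); T[:3,3]=s["tcp_pos"]
        M=np.linalg.inv(T@c["T_tool_cam"]); c["R"]=M[:3,:3]; c["t"]=M[:3,3]
    if fn: cv2.imwrite("pics/"+fn+".png",c["frame"]); np.savez("pics/"+fn+".npz",**{k:c[k] for k in("frame","camera_matrix","dist","R","t")})
    c["s"]=s
    return c
def ld(fn): return dict(np.load("pics/"+fn+".npz"))
def ray(c,px,z):
    p=cv2.undistortPoints(np.float64(px).reshape(-1,1,2),c["camera_matrix"],c["dist"]).reshape(-1,2)
    d=np.c_[p,np.ones(len(p))]@c["R"]; o=-c["R"].T@c["t"]
    return o+d*((z-o[2])/d[:,2])[:,None]
def proj(c,X):
    return cv2.projectPoints(np.float64(X).reshape(-1,1,3),cv2.Rodrigues(c["R"])[0],c["t"],c["camera_matrix"],c["dist"])[0].reshape(-1,2)
def crop(c,x0,y0,x1,y1,f,fn):
    cv2.imwrite("pics/"+fn+".png",cv2.resize(c["frame"][y0:y1,x0:x1],None,fx=f,fy=f,interpolation=cv2.INTER_CUBIC))
E
python3 - <<'E'
from h import *
c=cap("top","top0"); np.set_printoptions(precision=4,suppress=True)
crop(c,100,150,420,290,2.5,"top0c")
print(ray(c,[(356,235),(377,259)],.06))
print(ray(c,[(133,231)],.028), ray(c,[(140,167)],.04))
print(ray(c,[(202,254),(302,253)],.018)); print(ray(c,[(202,185),(302,185),(206,200)],.063))
print(ray(c,[(365,168)],.03),ray(c,[(235,138)],.02))
E
```

```text
[[ 0.4981 -0.3106  0.06  ]
 [ 0.4282 -0.3729  0.06  ]]
[[0.503  0.3504 0.028 ]] [[0.6952 0.3333 0.04  ]]
[[ 0.4379  0.1422  0.018 ]
 [ 0.4442 -0.1564  0.018 ]]
[[ 0.6395  0.1417  0.063 ]
 [ 0.6431 -0.1511  0.063 ]
 [ 0.5955  0.129   0.063 ]]
[[ 0.7024 -0.3475  0.03  ]] [[0.7913 0.0492 0.02  ]]
```

View pics/top0c.png

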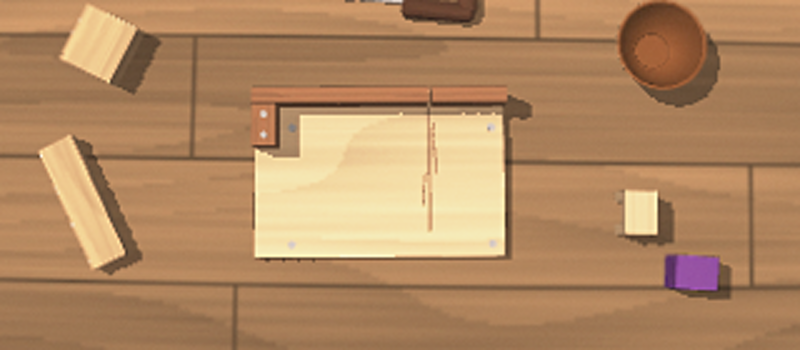

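The crop confirms the choice: the pale inverted U at crop (641,213) and the long bar at crop (85,203). I'm moving above the saddle with the jaws turned to lie along world x.

>>> move_arm --deltas '[[[0.05,0.03,0],10],[[0.1,0.06,0],20],[[0.15,0.09,0],30],[[0.2,0.12,0],40],[[0.25,0.15,0],50],[[0.3,0.18,0],60],[[0.35,0.21,-0.02],70],[[0.367,0.224,-0.03],76.2]]' --hand 0.0854

```text
t: 1.2
tcp_pos: [0.5002, -0.3077, 0.2721]
tcp_rot: [-0.001, 0.704, 0.71, 0.0]
wrist_force: [-0.4, -0.1, 0.5]
width: 0.998
```

>>> move_arm --deltas '[[[0,0,0],0],[[0,0,0],0]]'

```text
t: 1.45
tcp_pos: [0.4976, -0.3108, 0.2743]
tcp_rot: [0.0, 0.708, 0.706, -0.0]
wrist_force: [-0.2, -0.1, 0.1]
width: 0.996
```

Run:
```python
from h import *
c=cap("wrist","w1"); print(c["s"]["tcp_pos"],c["s"]["tcp_rot"],c["s"]["t"])
```

```text
[ 0.49764801 -0.31075607  0.27427993] [ 1.93939252e-04  7.07839099e-01  7.06373614e-01 -2.99895420e-04] 1.45
```

View pics/w1.png

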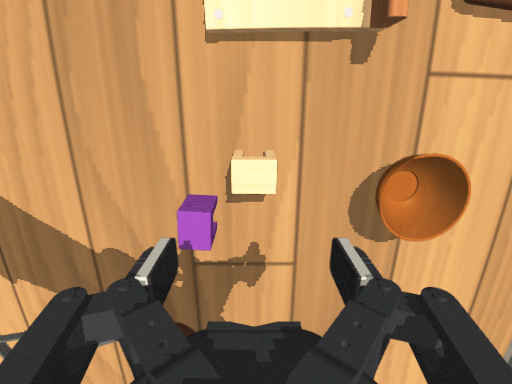

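Wrist view: the pale saddle's crown spans about (232–277, 158–194), with its U opening along world y as wanted. The purple decoy at (198,222) is to the lower left, and the left finger would come down near it. Next I'm measuring the top face.

Run:
```python
from h import *
np.set_printoptions(precision=4,suppress=True)
c=ld("w1"); f=c["frame"]
crop(c,215,135,300,205,9,"w1c")
hsv=cv2.cvtColor(f,cv2.COLOR_BGR2HSV)
print(hsv[175,254],hsv[153,238],hsv[190,254],hsv[150,300],hsv[222,198])
m=((hsv[...,1]<110)&(hsv[...,2]>190)).astype(np.uint8); m[:100]=0;m[230:]=0
n,l,st,ce=cv2.connectedComponentsWithStats(m)
for i in range(1,n):
    if st[i,4]>300:
        print(st[i],ce[i]); q=cv2.boxPoints(cv2.minAreaRect(np.argwhere(l==i)[:,::-1].astype(np.float32))); print(q); print(ray(c,q,.06))
p=((hsv[...,0]>125)&(hsv[...,0]<160)&(hsv[...,1]>90)).astype(np.uint8)
ys,xs=np.nonzero(p); print(xs.min(),xs.max(),ys.min(),ys.max()); print(ray(c,[(xs.max(),ys.min()),(xs.max(),ys.max()),(xs.min(),ys.max())],.06))
```

```text
[ 27  59 255] [ 17 113 230] [ 27  61 255] [ 15 139 143] [144 149 200]
[ 231  155   46   39 1603] [253.554  175.6101]
[[231. 155.]
 [276. 155.]
 [276. 193.]
 [231. 193.]]
[[ 0.4735 -0.2869  0.06  ]
 [ 0.522  -0.287   0.06  ]
 [ 0.523  -0.3304  0.06  ]
 [ 0.4723 -0.3303  0.06  ]]
177 351 195 275
[[ 0.6085 -0.333   0.06  ]
 [ 0.6213 -0.441   0.06  ]
 [ 0.4005 -0.4404  0.06  ]]
```

View pics/w1c.png

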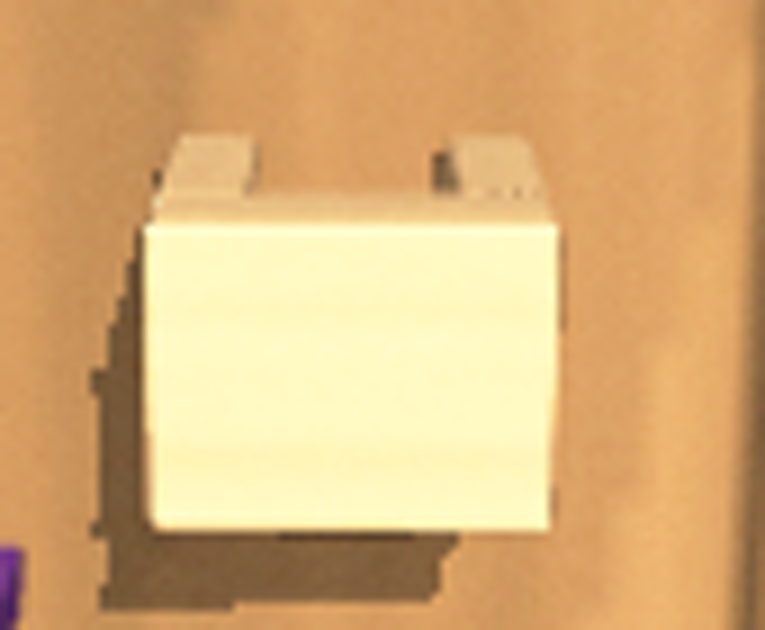

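Run:
```python
from h import *
np.set_printoptions(precision=4,suppress=True)
c=ld("w1")
q=np.array([(143,226),(559,226),(550,529),(153,529)])/9+[214.6,134.6]
P=ray(c,q,.06);print(P,P.mean(0))
for a in range(4):print(np.linalg.norm(P[a]-P[a-1]))
print(ray(c,[(186,196),(217,196),(211,208),(211,249)],.06), ray(c,[(217,196),(217,235)],.04))
# board corners seen
print(ray(c,[(206,30)],.018))
```

```text
[[ 0.4728 -0.2921  0.06  ]
 [ 0.5228 -0.2922  0.06  ]
 [ 0.5227 -0.3308  0.06  ]
 [ 0.473  -0.3307  0.06  ]] [ 0.4978 -0.3115  0.06  ]
0.038656801508828456
0.05005424678407918
0.03865392025594806
0.04972971559712745
[[ 0.4211 -0.3338  0.06  ]
 [ 0.4563 -0.3339  0.06  ]
 [ 0.4488 -0.3485  0.06  ]
 [ 0.4459 -0.4024  0.06  ]] [[ 0.4534 -0.3412  0.04  ]
 [ 0.451  -0.3941  0.04  ]]
[[ 0.446  -0.1561  0.018 ]]
```

>>> move_arm --deltas '[[[0,-0.001,-0.05],0],[[0,-0.001,-0.1],0],[[0,-0.001,-0.14],0],[[0,-0.001,-0.165],0],[[0,-0.001,-0.18],0],[[0,-0.001,-0.18],0],[[0,-0.001,-0.18],0]]'

```text
t: 2.38
tcp_pos: [0.4988, -0.312, 0.0958]
tcp_rot: [0.002, 0.707, 0.707, 0.0]
wrist_force: [-0.8, 0.3, 0.7]
width: 0.998
```

>>> move_arm --deltas '[[[0,0,0],0],[[0,0,0],0],[[0,0,0],0],[[0,0,0],0],[[0,0,0],0],[[0,0,0],0],[[0,0,0],0],[[0,0,0],0]]' --hand 0.03 --grip_force 30

```text
t: 3.38
tcp_pos: [0.4987, -0.3115, 0.0951]
tcp_rot: [0.001, 0.707, 0.707, 0.0]
wrist_force: [-0.1, 0.3, 5.1]
width: 0.59
```

Run:
```python
from h import *
cap("wrist","w2")
```

```text
(no output)
```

View pics/w2.png

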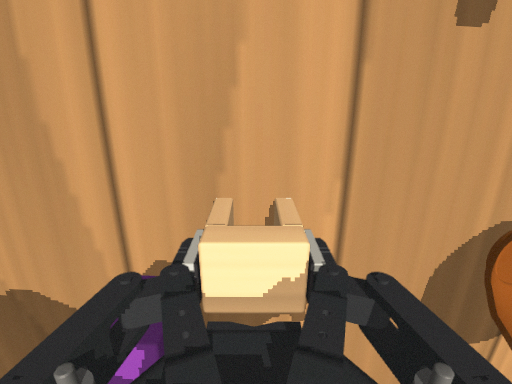

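Saddle gripped: the width is 50 mm and it sits square between the pads at (255,270). I'm lifting it and moving to look at the board.

>>> move_arm --deltas '[[[0,0,0.05],0],[[0,0,0.11],0],[[0,0.01,0.17],0],[[0,0.06,0.2],0],[[0.01,0.12,0.2],0],[[0.02,0.18,0.2],0],[[0.04,0.24,0.2],0],[[0.06,0.3,0.2],0]]'

```text
t: 4.42
tcp_pos: [0.5576, -0.0106, 0.2931]
tcp_rot: [-0.0, 0.707, 0.707, -0.0]
wrist_force: [-0.1, -0.7, -0.5]
width: 0.591
```

>>> move_arm --deltas '[[[0,0.03,0],0],[[0,0.03,0],0],[[0,0.03,0],0]]'

```text
t: 4.8
tcp_pos: [0.5575, 0.017, 0.2932]
tcp_rot: [-0.0, 0.707, 0.707, -0.001]
wrist_force: [1.0, -1.0, -1.1]
width: 0.593
```

Run:
```python
from h import *
c=cap("wrist","w3"); print(c["s"]["tcp_pos"],c["s"]["tcp_rot"],c["s"]["t"],c["s"]["width"])
cap("top","t3")
```

```text
[0.55748527 0.0169579  0.29323585] [-1.86428503e-04  7.07192956e-01  7.07020272e-01 -6.50293059e-04] 4.8 0.5932275205544768
```

View pics/w3.png

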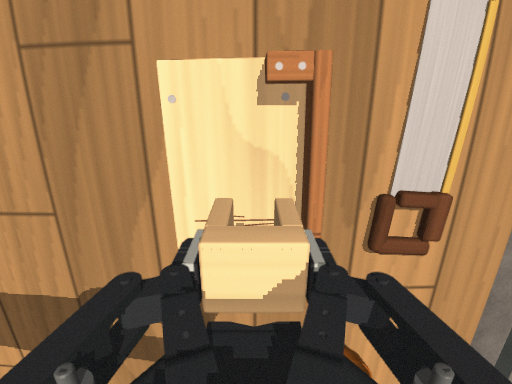

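The wrist view shows the stop block at about (265–314, 52–82), the fence running down from (320,50) to (317,232), and the deck at left.

Run:
```python
from h import *
c=ld("w3"); crop(c,255,40,345,110,8,"w3a"); crop(c,285,130,345,240,5,"w3b")
```

```text
(no output)
```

View pics/w3a.png

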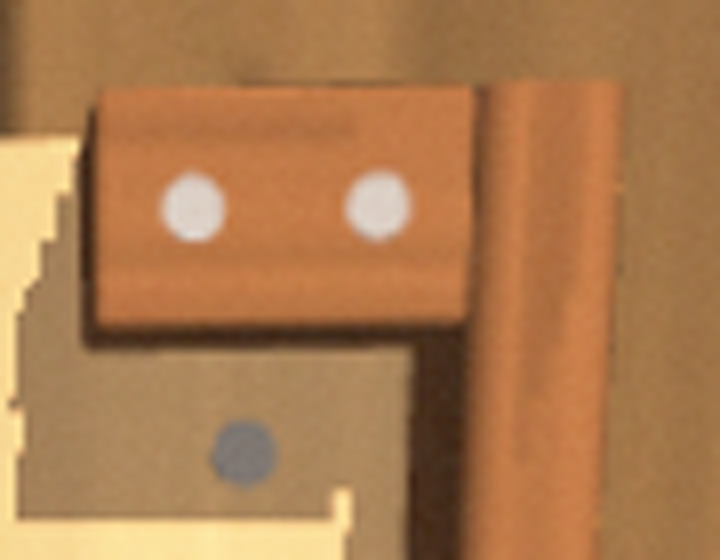

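View pics/w3b.png

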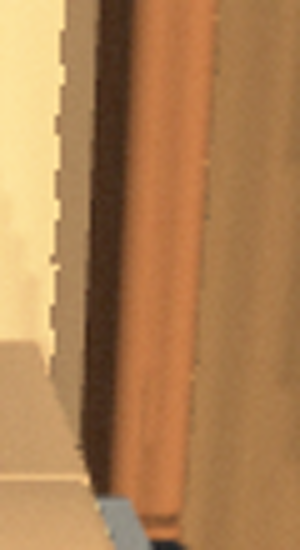

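Run:
```python
from h import *
np.set_printoptions(precision=4,suppress=True)
c=ld("w3")
A=lambda p:np.array(p)/8+[254.55,39.55]
B=lambda p:np.array(p)/5+[284.6,129.6]
print("stop",ray(c,A([(98,88),(474,88),(466,320),(96,324)]),.063))
print("screws",ray(c,A([(193,207),(378,206)]),.063))
for z in(.063,.058):
  print("fenceL",ray(c,np.r_[A([(487,80),(462,550)]),B([(135,0),(112,490)])],z))
  print("fenceR",ray(c,np.r_[A([(620,80),(592,550)]),B([(217,0),(188,480)])],z))
print("deck front edge", ray(c,[(158,62),(176,240)],.018))
# saddle predicted in grip
t=c
```

```text
stop [[0.5709 0.1462 0.063 ]
 [0.6191 0.1465 0.063 ]
 [0.6197 0.1184 0.063 ]
 [0.571  0.1176 0.063 ]]
screws [[0.5834 0.132  0.063 ]
 [0.6074 0.1323 0.063 ]]
fenceL [[ 0.6207  0.1475  0.063 ]
 [ 0.621   0.089   0.063 ]
 [ 0.6216  0.0662  0.063 ]
 [ 0.624  -0.0539  0.063 ]]
fenceR [[ 0.6379  0.1477  0.063 ]
 [ 0.6387  0.0892  0.063 ]
 [ 0.6399  0.0663  0.063 ]
 [ 0.6428 -0.0512  0.063 ]]
fenceL [[ 0.6218  0.1483  0.058 ]
 [ 0.622   0.0889  0.058 ]
 [ 0.6227  0.0657  0.058 ]
 [ 0.6251 -0.0564  0.058 ]]
fenceR [[ 0.6392  0.1486  0.058 ]
 [ 0.64    0.089   0.058 ]
 [ 0.6413  0.0658  0.058 ]
 [ 0.6442 -0.0537  0.058 ]]
deck front edge [[ 0.4429  0.1419  0.018 ]
 [ 0.4439 -0.097   0.018 ]]
```

>>> move_arm --deltas '[[[0.04,0.04,0],0.8],[[0.074,0.075,-0.03],0.8],[[0.074,0.075,-0.08],0.8],[[0.074,0.075,-0.11],0.8],[[0.074,0.075,-0.121],0.8],[[0.074,0.075,-0.121],0.8],[[0.074,0.075,-0.121],0.8]]'

```text
t: 5.78
tcp_pos: [0.6327, 0.092, 0.1754]
tcp_rot: [0.001, 0.702, 0.712, 0.002]
wrist_force: [-0.5, -0.5, -0.5]
width: 0.593
```

Run:
```python
from h import *
c=cap("wrist","w4"); print(c["s"]["tcp_pos"],c["s"]["tcp_rot"],c["s"]["t"],c["s"]["width"],c["s"]["wrist_force"])
d=cap("scene","s4"); crop(d,190,110,340,240,5,"s4c")
```

```text
[0.63273044 0.09195369 0.17541739] [0.00143183 0.70246232 0.71171778 0.00156077] 5.775 0.5927579039431906 [-0.49232957 -0.53663333 -0.50292564]
```

View pics/w4.png

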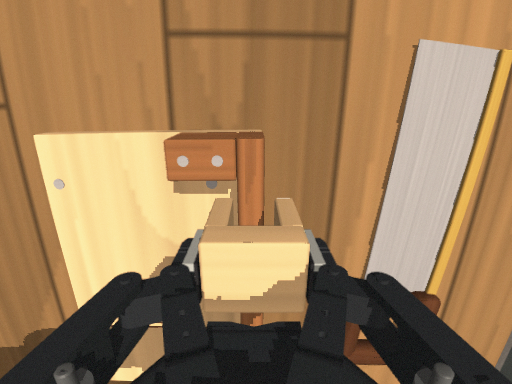

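View pics/s4c.png

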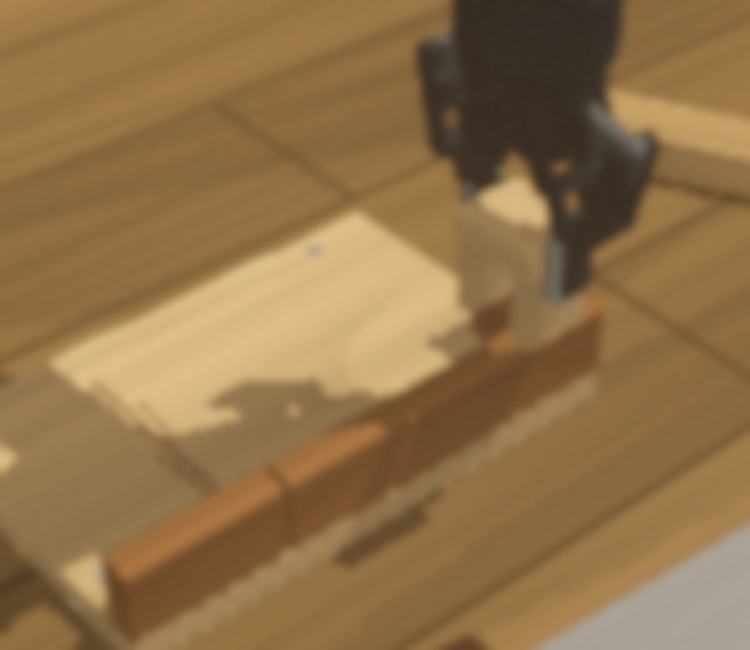

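Run:
```python
from h import *
np.set_printoptions(precision=4,suppress=True)
c=ld("w4"); crop(c,160,120,320,260,5,"w4c")
print(proj(c,[(.6327+s*a,.112,z) for z in(.0804,) for s in(-1,1) for a in(.0135,.0255)]))
print(proj(c,[(.6327+s*.0255,.092+t*.02,.1404) for s in(-1,1) for t in (-1,1)]))
```

```text
[[232.5557 196.2447]
 [214.3078 196.0318]
 [273.6086 196.7084]
 [291.7936 196.9069]]
[[201.0399 312.9226]
 [196.2345 242.0383]
 [303.5276 313.7216]
 [310.444  243.1662]]
```

View pics/w4c.png

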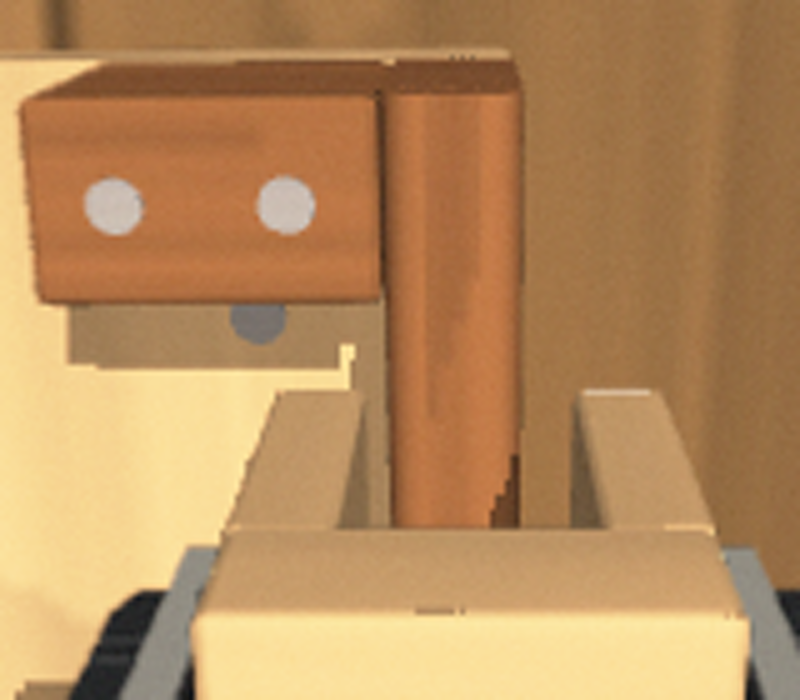

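Run:
```python
from h import *
np.set_printoptions(precision=4,suppress=True)
c=ld("w4")
C=lambda p:np.array(p)/5+[159.6,119.6]
print(ray(c,C([(388,390),(522,390),(390,300),(523,300),(390,520),(520,520),(386,110),(520,110)]),.058))
print("legs",ray(c,C([(278,391),(362,391),(578,391),(660,391)]),.0804))
print("stop",ray(c,C([(40,302),(378,300),(22,100),(380,95)]),.063))
print("saddle top +y edge",ray(c,C([(195,612),(745,612)]),.1404))
```

```text
[[0.621  0.1028 0.058 ]
 [0.641  0.103  0.058 ]
 [0.6214 0.1168 0.058 ]
 [0.6408 0.117  0.058 ]
 [0.6212 0.0814 0.058 ]
 [0.6413 0.0816 0.058 ]
 [0.6209 0.1445 0.058 ]
 [0.6397 0.1448 0.058 ]]
legs [[0.6077 0.1108 0.0804]
 [0.6188 0.1109 0.0804]
 [0.6473 0.1112 0.0804]
 [0.6581 0.1114 0.0804]]
stop [[0.5716 0.1174 0.063 ]
 [0.6199 0.1183 0.063 ]
 [0.5715 0.1462 0.063 ]
 [0.6204 0.1473 0.063 ]]
saddle top +y edge [[0.6083 0.112  0.1404]
 [0.6573 0.1126 0.1404]]
```

>>> move_arm --deltas '[[[-0.002,0,0],0],[[-0.002,0,-0.015],0],[[-0.002,0,-0.03],0],[[-0.002,0,-0.042],0],[[-0.002,0,-0.05],0],[[-0.002,0,-0.053],0],[[-0.002,0,-0.053],0],[[-0.002,0,-0.053],0]]'

```text
t: 6.88
tcp_pos: [0.6301, 0.0925, 0.1207]
tcp_rot: [0.001, 0.702, 0.712, 0.001]
wrist_force: [0.0, -0.2, -0.1]
width: 0.594
```

Run:
```python
from h import *
c=cap("wrist","w5"); print(c["s"]["tcp_pos"],c["s"]["wrist_force"],c["s"]["wrist_torque"])
crop(c,160,100,320,260,5,"w5c")
```

```text
[0.63011413 0.09245777 0.12070469] [ 0.01640065 -0.17787845 -0.05901948] [-0.0451282   0.01879263 -0.05581024]
```

View pics/w5c.png

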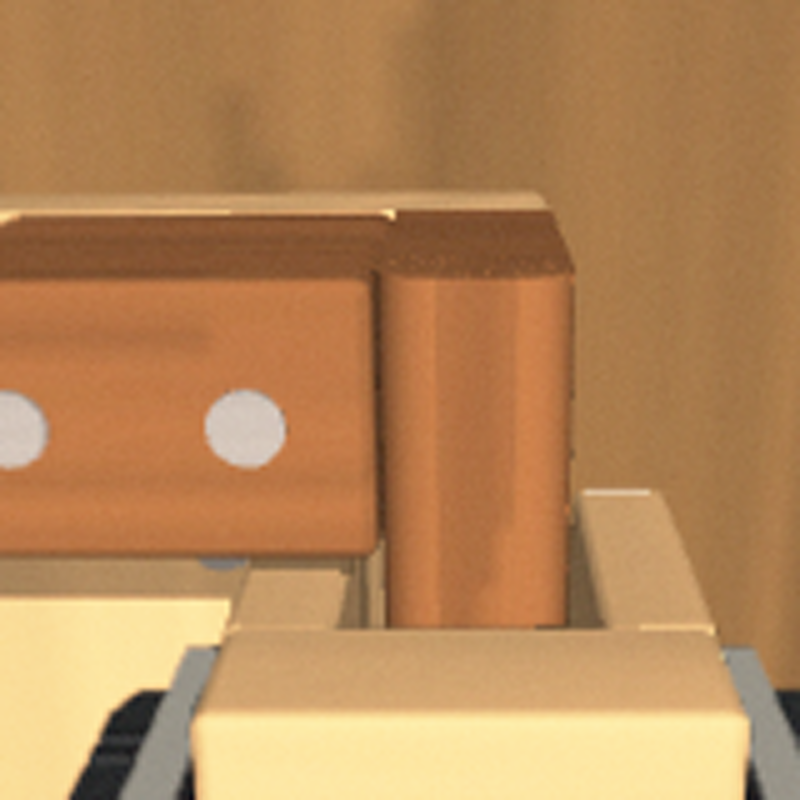

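The legs straddle the fence, with one on each side of it. Next I'm lowering onto the fence top and sliding toward the stop.

>>> move_arm --deltas '[[[0.0005,0,-0.002],0],[[0.0005,0,-0.003],0],[[0.0005,0.002,-0.003],0],[[0.0005,0.004,-0.003],0],[[0.0005,0.005,-0.003],0],[[0.0005,0.005,-0.003],0]]'

```text
t: 7.68
tcp_pos: [0.6309, 0.0969, 0.1181]
tcp_rot: [0.001, 0.702, 0.712, 0.0]
wrist_force: [0.3, -3.7, 5.5]
width: 0.594
```

>>> move_arm --deltas '[[[0,0.001,0],0],[[0,0.002,0],0],[[0,0.002,0],0]]'

```text
t: 8.05
tcp_pos: [0.631, 0.0978, 0.1181]
tcp_rot: [0.002, 0.702, 0.712, -0.0]
wrist_force: [0.5, -6.5, 5.6]
width: 0.587
```

>>> move_arm --deltas '[[[0,0.001,0.0005],0],[[0,0.001,0.0005],0],[[0,0.001,0.0005],0]]'

```text
t: 8.43
tcp_pos: [0.631, 0.0979, 0.1182]
tcp_rot: [0.003, 0.702, 0.712, -0.001]
wrist_force: [0.3, -9.1, 3.2]
width: 0.595
```

Run:
```python
from h import *
c=cap("wrist","w6"); print(c["s"]["tcp_pos"],c["s"]["wrist_force"],c["s"]["wrist_torque"])
crop(c,160,100,320,260,5,"w6c")
```

```text
[0.63096139 0.09788578 0.11815448] [ 0.25014658 -9.13420415  3.19530374] [-1.25863025 -0.03490827  0.18965675]
```

View pics/w6c.png

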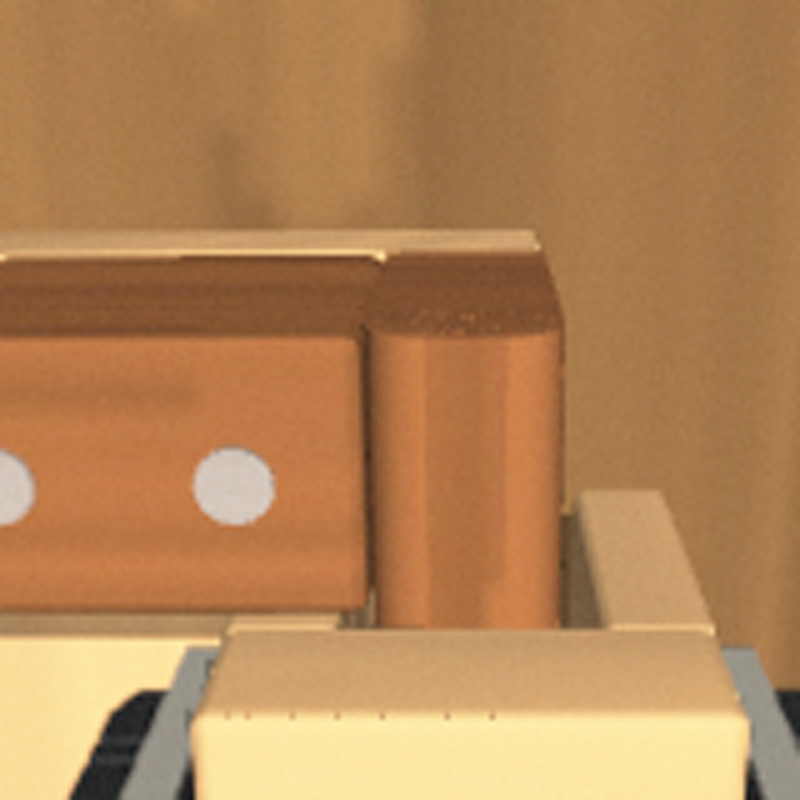

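The stop contact is firm: 9 N with no further motion. I'm easing off and opening.

>>> move_arm --deltas '[[[0,-0.001,0.0005],0],[[0,-0.0015,0.0005],0]]'

```text
t: 8.72
tcp_pos: [0.631, 0.0976, 0.1181]
tcp_rot: [0.002, 0.702, 0.712, -0.0]
wrist_force: [1.3, -5.0, 2.7]
width: 0.591
```

>>> move_arm --deltas '[[[0,0,0],0],[[0,0,0],0],[[0,0,0],0],[[0,0,0],0]]' --hand 0.075

```text
t: 9.22
tcp_pos: [0.63, 0.0993, 0.1177]
tcp_rot: [-0.0, 0.702, 0.712, -0.0]
wrist_force: [0.4, -0.1, -0.6]
width: 0.875
```

>>> move_arm --deltas '[[[0,0,0.02],0],[[0,0,0.05],0],[[0,0,0.1],0],[[0,-0.04,0.14],0],[[0,-0.06,0.14],0],[[0,-0.06,0.14],0],[[0,-0.06,0.14],0]]'

```text
t: 10.1
tcp_pos: [0.6295, 0.0395, 0.2562]
tcp_rot: [-0.001, 0.702, 0.712, -0.001]
wrist_force: [-0.1, 0.7, 0.4]
width: 0.876
```

Run:
```python
from h import *
c=cap("wrist","w7"); print(c["s"]["tcp_pos"],c["s"]["t"])
d=cap("scene","s7"); crop(d,190,110,340,240,5,"s7c")
```

```text
[0.62952867 0.03954097 0.25616954] 10.1
```

View pics/w7.png

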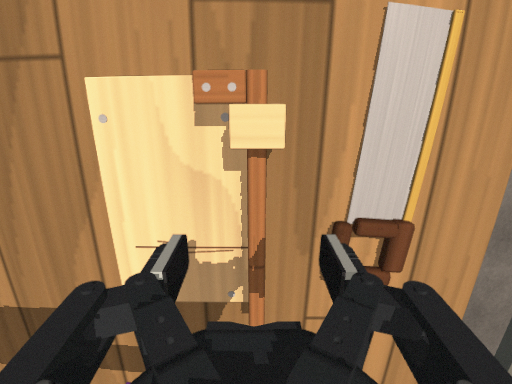

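View pics/s7c.png

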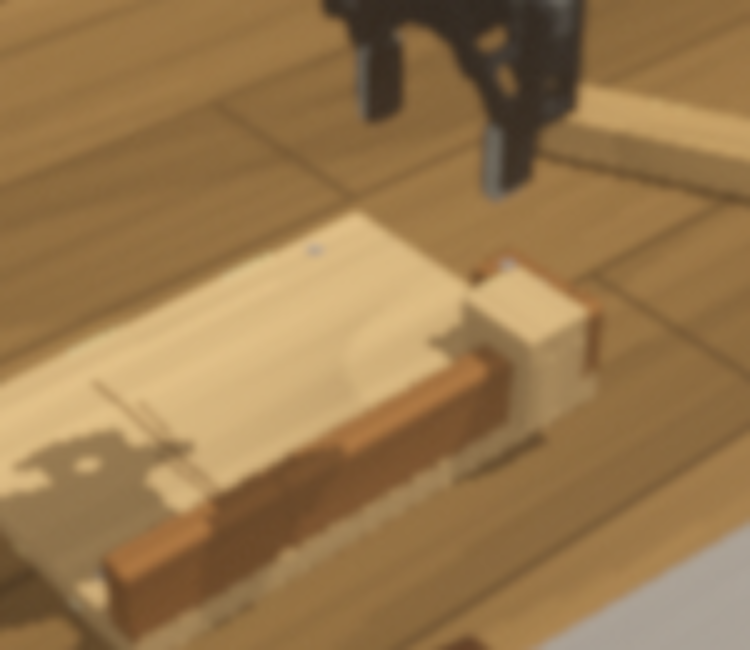

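The saddle hangs on the fence, with its top at (230–286, 104–149) and up against the stop. I'm measuring it and the board pose.

Run:
```python
from h import *
np.set_printoptions(precision=4,suppress=True)
c=ld("w7"); crop(c,185,60,295,160,7,"w7c")
hsv=cv2.cvtColor(c["frame"],cv2.COLOR_BGR2HSV)
print(ray(c,[(229.5,103.5),(284.5,103.5),(285.5,149),(230,149)],.083))
print("fence",ray(c,[(248.5,160),(267,160),(248.5,300),(265.5,300)],.058))
print("deck front",ray(c,[(86,77),(125,290)],.018))
t=ld("top0"); print("blank", [ (x) for x in ray(t,[(133,231)],.028)])
```

```text
[[0.607  0.1171 0.083 ]
 [0.655  0.1178 0.083 ]
 [0.6578 0.0778 0.083 ]
 [0.607  0.0771 0.083 ]]
fence [[ 0.6235  0.0616  0.058 ]
 [ 0.6424  0.0619  0.058 ]
 [ 0.625  -0.1143  0.058 ]
 [ 0.646  -0.114   0.058 ]]
deck front [[ 0.4431  0.144   0.018 ]
 [ 0.4488 -0.137   0.018 ]]
blank [array([0.503 , 0.3504, 0.028 ])]
```

View pics/w7c.png

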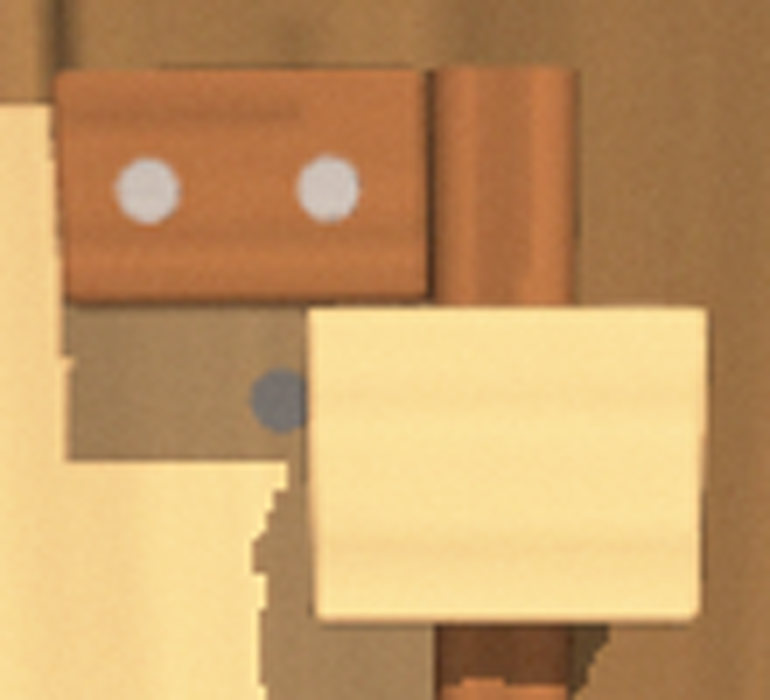

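The saddle's far edge is at y≈0.1175 and the stop face at ≈0.118, so they touch. Next is the blank: I'm moving over it with the tool turned by about -65.6°.

>>> move_arm --deltas '[[[-0.01,0.04,0],-10],[[-0.03,0.09,0],-20],[[-0.05,0.14,0],-30],[[-0.07,0.19,0],-40],[[-0.09,0.24,0],-50],[[-0.11,0.28,0],-60],[[-0.127,0.31,0],-65.6],[[-0.127,0.31,0],-65.6]]' --hand 0.0854

```text
t: 11.2
tcp_pos: [0.501, 0.3518, 0.2568]
tcp_rot: [-0.0, 0.975, 0.221, -0.001]
wrist_force: [-0.1, 0.1, 0.7]
width: 1.002
```

>>> move_arm --deltas '[[[0,0,0],0],[[0,0,0],0]]'

```text
t: 11.45
tcp_pos: [0.5036, 0.3482, 0.2576]
tcp_rot: [0.0, 0.976, 0.218, -0.0]
wrist_force: [0.2, 0.3, 0.1]
width: 1.002
```

Run:
```python
from h import *
c=cap("wrist","w8"); print(c["s"]["tcp_pos"],c["s"]["tcp_rot"],c["s"]["t"])
```

```text
[0.50359265 0.34818765 0.25760134] [ 2.77490294e-04  9.76009701e-01  2.17726722e-01 -2.47414862e-04] 11.45
```

View pics/w8.png

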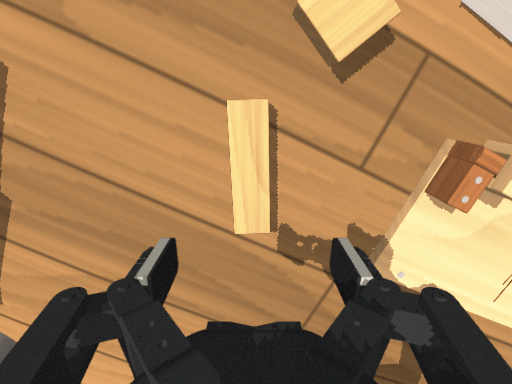

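The long blank lies at (228–270, 99–234), well lined up with the tool. The offcut is at the top, around (350,25).

Run:
```python
from h import *
np.set_printoptions(precision=4,suppress=True)
c=ld("w8"); hsv=cv2.cvtColor(c["frame"],cv2.COLOR_BGR2HSV)
print(hsv[170,250],hsv[170,200],hsv[110,250])
m=((hsv[...,1]<125)&(hsv[...,2]>195)).astype(np.uint8); m=cv2.morphologyEx(m,cv2.MORPH_OPEN,np.ones((3,3),np.uint8))
n,l,st,ce=cv2.connectedComponentsWithStats(m)
i=l[170,250]; print(st[i])
k=(l==i).astype(np.uint8); ct=max(cv2.findContours(k,0,2)[0],key=cv2.contourArea)
q=cv2.approxPolyDP(cv2.convexHull(ct),5,True).reshape(-1,2).astype(float); print(q)
print(ray(c,q,.028))
W=ray(c,ct.reshape(-1,2),.028)[:,:2].astype(np.float32); print(cv2.minAreaRect(W))
W=ray(c,np.argwhere(k)[:,::-1],.028); print(W.mean(0))
w,x,y,z=c0 if 0 else env.state()["tcp_rot"]; print(Ro.from_quat([x,y,z,w]).as_matrix())
```

```text
[ 21 111 250] [ 14 141 199] [ 19 121 242]
[ 227  100   43  134 4925]
[[267. 100.]
 [269. 232.]
 [235. 233.]
 [227. 100.]]
[[0.5821 0.3696 0.028 ]
 [0.442  0.2983 0.028 ]
 [0.4227 0.3362 0.028 ]
 [0.5639 0.4084 0.028 ]]
((0.5027815103530884, 0.3532690107822418), (0.15902312099933624, 0.043939512223005295), 27.02402687072754)
[0.5079 0.3563 0.028 ]
[[ 0.9053  0.4247 -0.0002]
 [ 0.4247 -0.9053 -0.0005]
 [-0.0004  0.0003 -1.    ]]
```

>>> move_arm --deltas '[[[-0.001,0.005,-0.05],1.9],[[-0.001,0.005,-0.1],1.9],[[-0.001,0.005,-0.14],1.9],[[-0.001,0.005,-0.165],1.9],[[-0.001,0.005,-0.18],1.9],[[-0.001,0.005,-0.182],1.9],[[-0.001,0.005,-0.182],1.9]]'

```text
t: 12.38
tcp_pos: [0.5031, 0.3541, 0.0773]
tcp_rot: [-0.0, 0.972, 0.234, 0.001]
wrist_force: [-0.4, 0.1, 0.5]
width: 0.997
```

>>> move_arm --deltas '[[[0,0,0],0],[[0,0,0],0],[[0,0,0],0],[[0,0,0],0],[[0,0,0],0],[[0,0,0],0],[[0,0,0],0],[[0,0,0],0]]' --hand 0.03 --grip_force 35

```text
t: 13.38
tcp_pos: [0.5027, 0.3542, 0.0771]
tcp_rot: [-0.0, 0.972, 0.234, 0.001]
wrist_force: [0.8, -1.1, 5.0]
width: 0.518
```

Run:
```python
from h import *
c=cap("wrist","w9");print(c["s"]["tcp_pos"])
```

```text
[0.50273917 0.35423154 0.07707243]
```

View pics/w9.png

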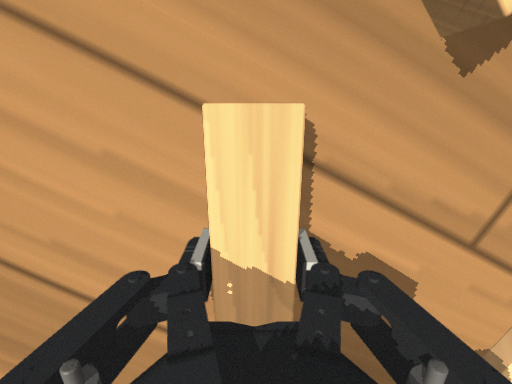

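Blank gripped square (44 mm). I'm lifting it and carrying it to the board.

>>> move_arm --deltas '[[[0,0,0.05],0],[[0,0,0.1],0],[[0,-0.03,0.13],10],[[0.01,-0.08,0.13],20],[[0.02,-0.13,0.13],30],[[0.03,-0.18,0.13],40],[[0.04,-0.23,0.13],50],[[0.06,-0.28,0.13],60]]'

```text
t: 14.42
tcp_pos: [0.5614, 0.0726, 0.2047]
tcp_rot: [-0.001, 0.723, 0.691, -0.001]
wrist_force: [1.1, 0.9, -2.1]
width: 0.522
```

>>> move_arm --deltas '[[[0.005,-0.05,0],4],[[0.013,-0.082,0],4],[[0.013,-0.082,-0.04],4],[[0.013,-0.082,-0.07],4],[[0.013,-0.082,-0.07],4],[[0.013,-0.082,-0.07],4]]'

```text
t: 15.18
tcp_pos: [0.5755, -0.0079, 0.1366]
tcp_rot: [0.0, 0.7, 0.714, 0.0]
wrist_force: [-0.2, -0.1, -0.8]
width: 0.513
```

Run:
```python
from h import *
c=cap("wrist","w10");s=c["s"];print(s["tcp_pos"],s["tcp_rot"],s["width"],s["wrist_force"],s["t"])
d=cap("scene","s10"); crop(d,180,90,340,240,4,"s10c")
```

```text
[ 0.57551964 -0.0079303   0.1365604 ] [2.66900668e-04 7.00232334e-01 7.13914932e-01 2.77730271e-04] 0.5128638258414195 [-0.20238399 -0.06543783 -0.77520024] 15.175
```

View pics/w10.png

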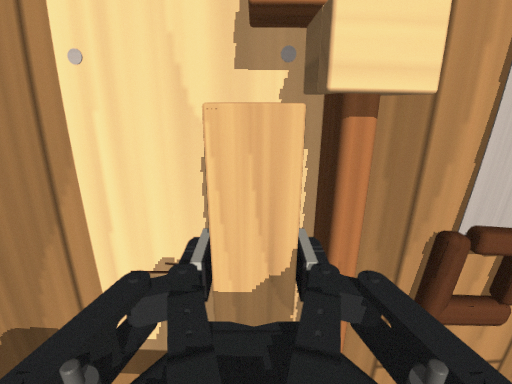

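View pics/s10c.png

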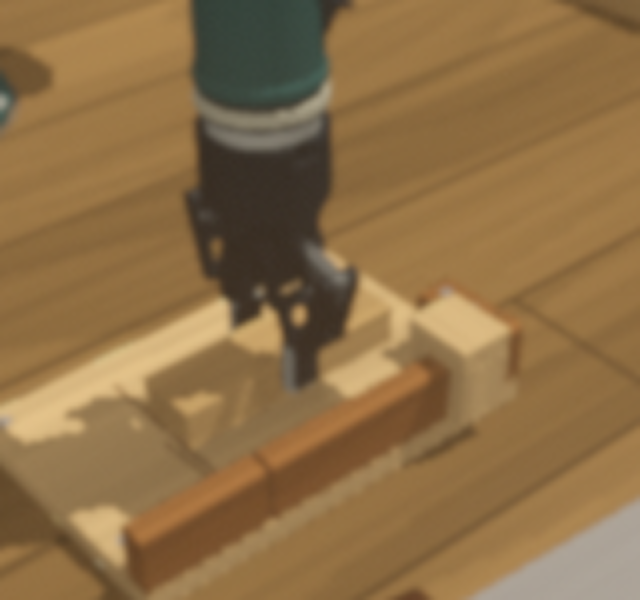

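>>> move_arm --deltas '[[[0,0,-0.02],0],[[0,0,-0.034],0],[[0,0,-0.039],0],[[0,0,-0.041],0],[[0,0,-0.042],0],[[0,0,-0.042],0]]'

```text
t: 16.02
tcp_pos: [0.5754, -0.008, 0.0951]
tcp_rot: [0.0, 0.7, 0.714, 0.0]
wrist_force: [-2.7, 0.4, 3.2]
width: 0.52
```

>>> move_arm --deltas '[[[0,0,0],0],[[0,0,0],0],[[0,0,0],0],[[0,0,0],0]]' --hand 0.055

```text
t: 16.52
tcp_pos: [0.5752, -0.0081, 0.0938]
tcp_rot: [0.0, 0.7, 0.714, 0.0]
wrist_force: [-0.4, 0.4, 0.1]
width: 0.643
```

>>> move_arm --deltas '[[[0,0,0.03],0],[[0,0,0.07],0],[[0,0,0.12],0],[[0,0,0.15],0],[[0,0,0.15],0],[[0,0,0.15],0]]'

```text
t: 17.27
tcp_pos: [0.5747, -0.008, 0.2426]
tcp_rot: [-0.001, 0.7, 0.714, -0.001]
wrist_force: [0.5, -0.6, -0.0]
width: 0.642
```

Run:
```python
from h import *
c=cap("wrist","w11");s=c["s"];print(s["tcp_pos"],s["tcp_rot"],s["width"],s["wrist_force"],s["t"])
```

```text
[ 0.57468813 -0.00799138  0.24256189] [-8.00422897e-04  7.00319659e-01  7.13828669e-01 -6.03842331e-04] 0.6423815164849147 [ 0.49213805 -0.63208698 -0.00800429] 17.275
```

View pics/w11.png

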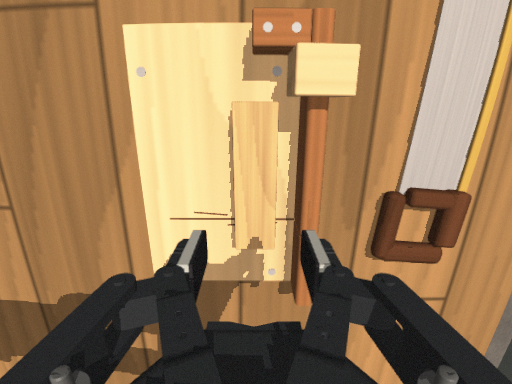

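The blank lies flat at (233–278, 101–248), about 25 mm short of the fence. I'll close the fingers, lower in front of it and push it to the fence.

>>> move_arm --deltas '[[[-0.03,0.005,0],0],[[-0.058,0.005,0],0],[[-0.058,0.005,-0.05],0],[[-0.058,0.005,-0.1],0],[[-0.058,0.005,-0.13],0],[[-0.058,0.005,-0.144],0],[[-0.058,0.005,-0.144],0],[[-0.058,0.005,-0.144],0]]' --hand 0.0 --grip_force 20

```text
t: 18.32
tcp_pos: [0.5182, -0.0032, 0.1013]
tcp_rot: [0.001, 0.7, 0.714, 0.001]
wrist_force: [0.5, 0.0, 0.3]
width: -0.0
```

Run:
```python
from h import *
c=cap("wrist","w12");s=c["s"];print(s["tcp_pos"],s["width"],s["wrist_force"],s["t"])
```

```text
[ 0.51816132 -0.00316166  0.10128394] -4.2849450836173206e-05 [0.48341946 0.03489718 0.34078743] 18.325
```

View pics/w12.png

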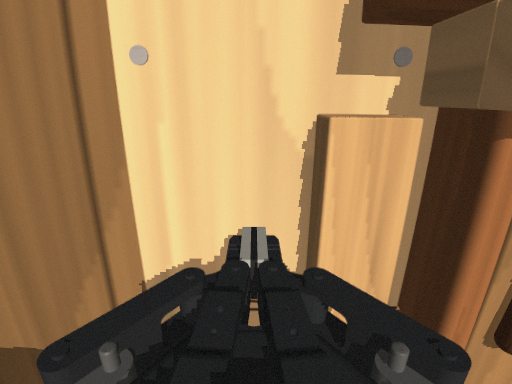

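>>> move_arm --deltas '[[[0.01,0,-0.004],0],[[0.02,0,-0.004],0],[[0.026,0,-0.004],0],[[0.032,0,-0.004],0],[[0.037,0,-0.004],0],[[0.041,0,-0.004],0],[[0.043,0,-0.004],0],[[0.043,0,-0.004],0]]'

```text
t: 19.38
tcp_pos: [0.5604, -0.0031, 0.0959]
tcp_rot: [0.0, 0.7, 0.714, 0.0]
wrist_force: [-0.4, -0.1, 0.2]
width: 0.002
```

>>> move_arm --deltas '[[[0.001,0,0],0],[[0.002,0,0],0],[[0.003,0,0],0],[[0.003,0,0],0]]'

```text
t: 19.88
tcp_pos: [0.5632, -0.0032, 0.0959]
tcp_rot: [0.0, 0.7, 0.714, -0.0]
wrist_force: [-2.3, -0.7, 0.4]
width: 0.004
```

Run:
```python
from h import *
c=cap("wrist","w13");s=c["s"];print(s["tcp_pos"],s["width"],s["wrist_force"],s["t"])
```

```text
[ 0.56316002 -0.00317513  0.09593721] 0.004259350286776232 [-2.28704388 -0.69538239  0.40257808] 19.875
```

View pics/w13.png

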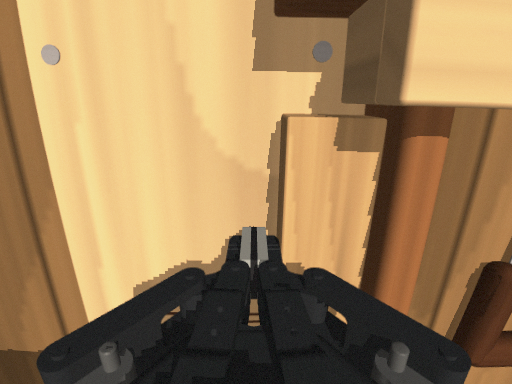

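>>> move_arm --deltas '[[[0.002,0,0],0],[[0.004,0,0],0],[[0.004,0,0],0]]'

```text
t: 20.3
tcp_pos: [0.5644, -0.0032, 0.0959]
tcp_rot: [-0.003, 0.7, 0.714, -0.003]
wrist_force: [-11.1, -1.9, 8.3]
width: -0.003
```

>>> move_arm --deltas '[[[0.0015,0,0],0],[[0.003,0,0],0],[[0.003,0,0],0]]'

```text
t: 20.68
tcp_pos: [0.565, -0.0032, 0.0959]
tcp_rot: [-0.005, 0.7, 0.714, -0.006]
wrist_force: [-19.7, -1.9, 14.2]
width: 0.002
```

The blank is on the fence: 20 N of resistance and no more travel. Next I'm going round to its free end to slide it to the saddle.

>>> move_arm --deltas '[[[-0.015,0,0],0],[[-0.02,0,0.04],0],[[-0.02,-0.04,0.06],0],[[0.005,-0.09,0.06],0],[[0.027,-0.112,0.06],0],[[0.027,-0.112,0.03],0],[[0.027,-0.112,0],0],[[0.027,-0.112,0],0]]'

```text
t: 21.68
tcp_pos: [0.5965, -0.1149, 0.0938]
tcp_rot: [-0.002, 0.7, 0.714, -0.001]
wrist_force: [-0.2, 0.8, 0.5]
width: 0.0
```

Run:
```python
from h import *
c=cap("wrist","w14");s=c["s"];print(s["tcp_pos"],s["width"],s["wrist_force"],s["t"])
```

```text
[ 0.5964992  -0.11487734  0.09375187] 0.0003510438416616753 [-0.16047359  0.76649509  0.5358635 ] 21.675
```

View pics/w14.png

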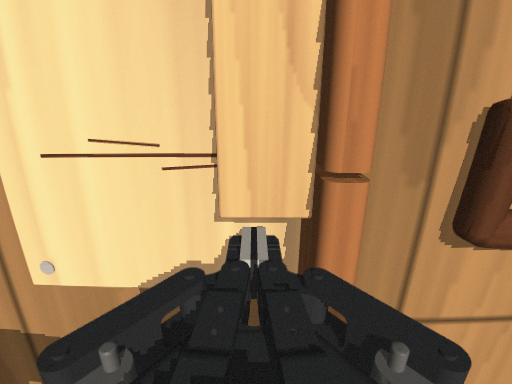

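>>> move_arm --deltas '[[[0,0.006,0],0],[[0,0.012,0],0],[[0,0.016,0],0],[[0,0.018,0],0],[[0,0.018,0],0]]'

```text
t: 22.35
tcp_pos: [0.5974, -0.0969, 0.0963]
tcp_rot: [0.0, 0.7, 0.714, 0.0]
wrist_force: [0.6, 0.2, 1.3]
width: -0.0
```

>>> move_arm --deltas '[[[0,0.001,0],0],[[0,0.002,0],0],[[0,0.003,0],0],[[0,0.003,0],0]]'

```text
t: 22.85
tcp_pos: [0.5973, -0.0945, 0.0961]
tcp_rot: [0.0, 0.7, 0.714, -0.0]
wrist_force: [0.5, -3.8, 1.9]
width: -0.004
```

>>> move_arm --deltas '[[[0,0.001,0],0],[[0,0.002,0],0],[[0,0.002,0],0]]'

```text
t: 23.22
tcp_pos: [0.5972, -0.0943, 0.0961]
tcp_rot: [0.002, 0.7, 0.714, -0.002]
wrist_force: [-0.6, -8.7, 1.6]
width: 0.0
```

>>> move_arm --deltas '[[[0,0.001,0],0],[[0,0.002,0],0],[[0,0.002,0],0]]'

```text
t: 23.6
tcp_pos: [0.5971, -0.094, 0.0962]
tcp_rot: [0.003, 0.701, 0.713, -0.003]
wrist_force: [-0.3, -12.7, 0.5]
width: -0.002
```

The blank is against the saddle: 12.7 N with no travel. I'm backing off and inspecting.

>>> move_arm --deltas '[[[0,-0.015,0],0],[[0,-0.02,0.04],0],[[0,-0.02,0.1],0],[[-0.02,0.02,0.14],0],[[-0.04,0.07,0.14],0],[[-0.06,0.11,0.14],0],[[-0.06,0.11,0.14],0],[[-0.06,0.11,0.14],0]]'

```text
t: 24.6
tcp_pos: [0.5372, 0.0201, 0.2356]
tcp_rot: [-0.0, 0.7, 0.714, 0.0]
wrist_force: [0.5, -0.5, -0.3]
width: -0.002
```

Run:
```python
from h import *
c=cap("wrist","w15");s=c["s"];print(s["tcp_pos"],s["width"],s["wrist_force"],s["t"])
crop(c,200,60,360,200,5,"w15c")
```

```text
[0.53717862 0.02007611 0.23560642] -0.001981762011694758 [ 0.51092592 -0.52752331 -0.27806431] 24.6
```

View pics/w15.png

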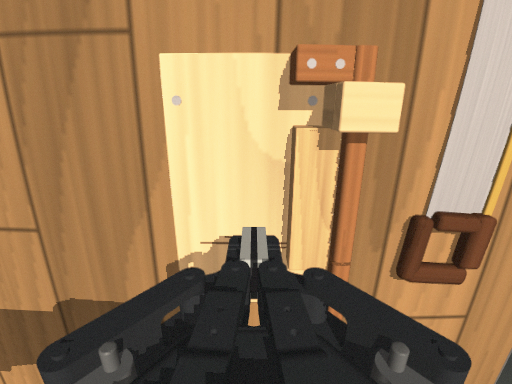

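View pics/w15c.png

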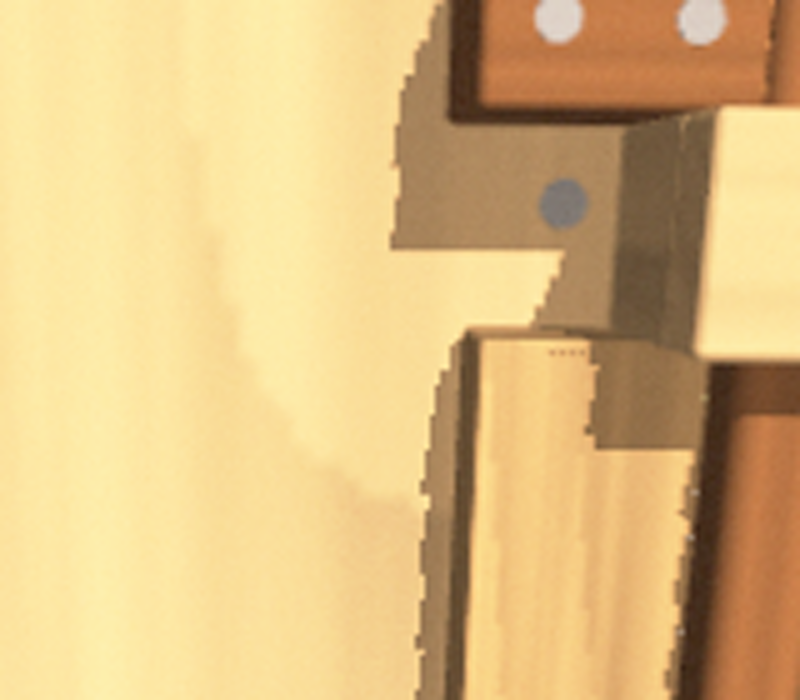

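The blank lies along the fence with its end at the saddle face (crop row ~330). For the final push I'm lowering in front of the blank near its middle, on the stop side of the slot.

>>> move_arm --deltas '[[[0.006,-0.012,0],0],[[0.006,-0.012,-0.05],0],[[0.006,-0.012,-0.1],0],[[0.006,-0.012,-0.125],0],[[0.006,-0.012,-0.133],0],[[0.014,-0.012,-0.133],0],[[0.02,-0.012,-0.133],0],[[0.02,-0.012,-0.133],0]]'

```text
t: 25.65
tcp_pos: [0.5588, 0.0078, 0.1046]
tcp_rot: [0.001, 0.7, 0.714, 0.001]
wrist_force: [0.4, 0.2, 0.1]
width: -0.004
```

>>> move_arm --deltas '[[[0.003,0,0],0],[[0.006,0,0],0],[[0.009,0,0],0],[[0.009,0,0],0]]'

```text
t: 26.15
tcp_pos: [0.5643, 0.008, 0.1031]
tcp_rot: [-0.002, 0.7, 0.714, -0.002]
wrist_force: [-8.1, -0.3, 6.1]
width: -0.0
```

>>> move_arm --deltas '[[[0.0005,0.0003,-0.0005],0],[[0.001,0.0005,-0.001],0],[[0.001,0.0005,-0.001],0],[[0.001,0.0005,-0.001],0]]'

```text
t: 26.65
tcp_pos: [0.5644, 0.0083, 0.1021]
tcp_rot: [-0.003, 0.7, 0.714, -0.003]
wrist_force: [-10.0, -1.5, 7.7]
width: -0.003
```

>>> move_arm --deltas '[[[0.0005,0,-0.001],0],[[0.0008,0,-0.001],0],[[0.0008,0,-0.001],0]]'

```text
t: 27.02
tcp_pos: [0.5645, 0.0084, 0.101]
tcp_rot: [-0.003, 0.7, 0.714, -0.004]
wrist_force: [-12.5, -0.7, 9.6]
width: 0.0
```

>>> move_arm --deltas '[[[0,0,0],0],[[0,0,0],0],[[0,0,0],0],[[0,0,0],0],[[0,0,0],0],[[0,0,0],0],[[0,0,0],0],[[0,0,0],0]]'

```text
t: 28.02
tcp_pos: [0.5645, 0.0084, 0.101]
tcp_rot: [-0.003, 0.7, 0.714, -0.004]
wrist_force: [-12.4, -0.9, 9.8]
width: -0.0
```

Run:
```python
from h import *
np.set_printoptions(precision=4,suppress=True)
c=cap("wrist","w16");s=c["s"];print(s["tcp_pos"],s["width"],s["wrist_force"],s["wrist_torque"],s["t"])
crop(c,200,60,420,240,3.5,"w16c")
d=cap("scene","s16"); crop(d,180,100,340,240,5,"s16c"); cap("top","t16")
print(env.state()["wrist_force"])
```

```text
[0.5645 0.0084 0.101 ] -0.00019458487895775972 [-12.422   -0.8508   9.7548] [-0.1494  1.8322 -0.0467] 28.025
[-12.4027  -1.2942   9.6751]
```

View pics/w16c.png

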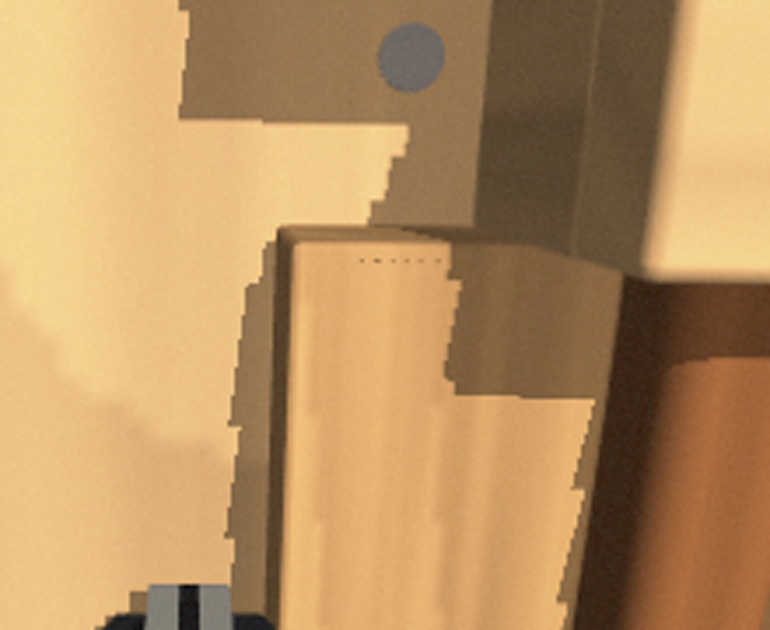

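View pics/s16c.png

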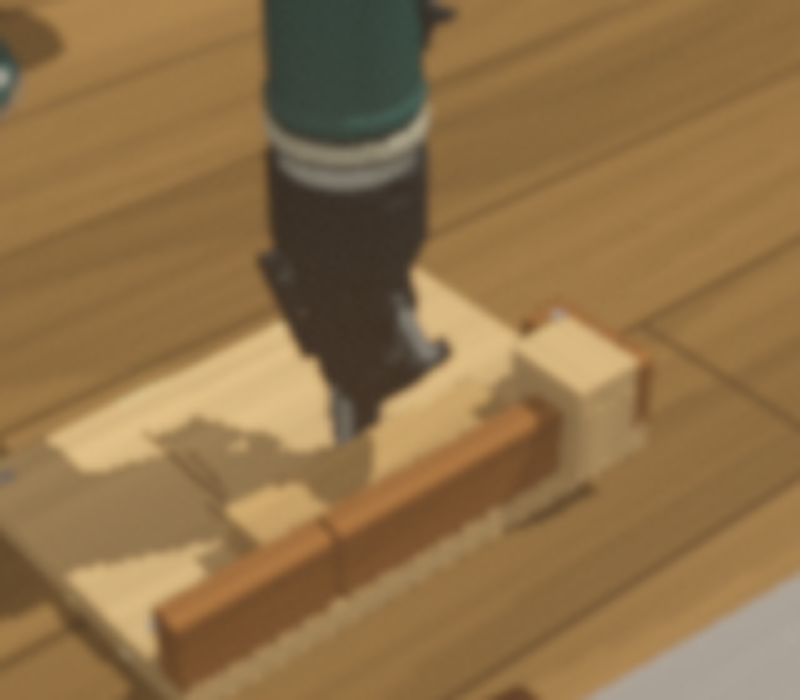

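View pics/t16.png

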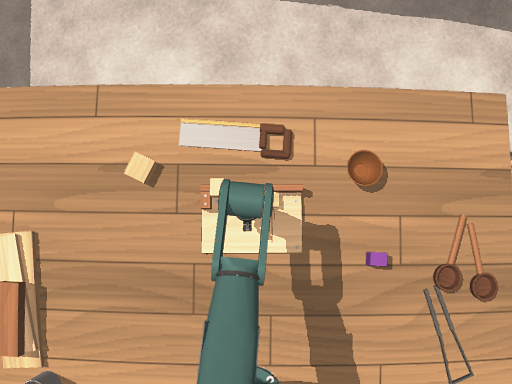

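Wrist view: the blank's end edge meets the saddle leg at crop (450,240), and its long side runs along the fence. Saw, bowl, offcut and decoy are where they were. One numeric check before handing in.

Run:
```python
from h import *
np.set_printoptions(precision=4,suppress=True)
c=ld("w16"); C=lambda p:np.array(p)/3.5+[199.6,59.6]
print("end edge z46",ray(c,C([(300,242),(440,242)]),.046))
print("saddle top -y edge z83",ray(c,C([(650,278),(765,282)]),.083))
print("front top edge",ray(c,C([(296,260),(283,620)]),.046))
print("rear top edge",ray(c,C([(620,275),(566,610)]),.046))
print("fence front top z57",ray(c,C([(668,360),(628,620)]),.058))
d=ld("w15"); D=lambda p:np.array(p)/5+[199.6,59.6]
print("w15 end",ray(d,D([(480,342),(585,342)]),.046),"saddle",ray(d,D([(698,358),(798,360)]),.083))
print("w15 front",ray(d,D([(478,345),(465,695)]),.046),"rear",ray(d,D([(698,450),(672,695)]),.046))
print("stop edge / saddle far", ray(d,D([(480,106),(760,100)]),.063),ray(d,D([(718,106),(798,106)]),.083))
```

```text
end edge z46 [[0.5774 0.0765 0.046 ]
 [0.5959 0.077  0.046 ]]
saddle top -y edge z83 [[0.6067 0.0778 0.083 ]
 [0.618  0.0777 0.083 ]]
front top edge [[0.577  0.0742 0.046 ]
 [0.578  0.0208 0.046 ]]
rear top edge [[0.6205 0.0734 0.046 ]
 [0.6205 0.0234 0.046 ]]
fence front top z57 [[0.6228 0.0645 0.058 ]
 [0.6239 0.0283 0.058 ]]
w15 end [[0.5763 0.076  0.046 ]
 [0.5965 0.0765 0.046 ]] saddle [[0.6068 0.0778 0.083 ]
 [0.6236 0.078  0.083 ]]
w15 front [[0.576  0.0754 0.046 ]
 [0.5781 0.0041 0.046 ]] rear [[0.6206 0.0562 0.046 ]
 [0.6213 0.0049 0.046 ]]
stop edge / saddle far [[0.5711 0.1173 0.063 ]
 [0.6191 0.1197 0.063 ]] [[0.6057 0.117  0.083 ]
 [0.6184 0.1175 0.083 ]]
```

Run:
```python
from cell import env
print(env.hand_in()); s=env.state(); print(s["t"],s["wrist_force"],s["tcp_pos"])
```

```text
the job is handed in; nothing more can be done
None
the job is handed in; nothing more can be done
```

The job is handed in at about 28 s of the 70 s allowed. `env.hand_in()` gives no verdict, so what follows rests on my own last checks.

- **Saddle:** I hung the pale U-shaped saddle over the fence and slid it to the stop until it took 9 N without moving, then let go. In the pictures its far edge is at y ≈ 0.117 m and the stop face at ≈ 0.118 m.
- **Blank:** I laid the long bar flat on the deck. I pushed it to the fence (20 N, no further travel) and then to the saddle (12.7 N, no further travel). The last views show blank end and saddle face within about 1 mm, and about 2–3 mm between blank edge and fence line. I put both down to rounded edges and calibration error, because the forces showed firm contact.
- **Final push:** The closed fingers press the blank's front face about 70 mm to the stop-block side of the saw slot. The force is about 12.4 N forwards and 9.7 N down, about 16 N in all, and it held steady for one second before I handed in.
- **Push angle:** The push is about 38° below horizontal, not quite 45°, because the fingertips start to slide down at a steeper angle.
- **Bystanders:** The saw, bowl, offcut and purple decoy look unmoved in the last top view.

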